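# Locate a housing plate on a round and a diamond pin

### The arm

A 6-joint arm with a two-finger parallel gripper is mounted at the origin on a cart in front of the work surface, level with it; the furniture and walls round the work are solid. World frame = base frame: x ahead of the robot, y to its left, z up, the work surface at z = 0. Lengths are in m, angles in rad, forces in N, time in s.
With the tool pointing down it reaches from about 0.35 to 0.85 m from the base axis. Payload 8.1 kg.
Tool frame: the origin (TCP) lies on the mounting face of the last link; the fingertips stand 186 mm ahead of it and the grasp point (between the pads) lies 167 mm ahead of it; z points along the fingers, y is the line along which they close (so a half turn about z gives the same grasp; the last joint's range is limited). The gripper opens to 93 mm and grips with 3 to 60 N. Pads are 15 mm wide; open, the fingers measure 128 mm over their backs; the gripper's body (75 mm by 188 mm) begins 65 mm behind the grasp point.
Start: joints at [1.055, 0.13, 1.488, -0, 1.523, -0.085], TCP at [0.251, 0.545, 0.405] pointing down, gripper open.
Joint ranges: [-2.96, 2.96], [-0.89, 2.26], [0.02, 2.5], [-1.34, 4.48], [0, 2.73], [-2.66, 2.66]. Speed limits (rad/s): [2.39, 2.39, 2.79, 3.14, 3.14, 3.14].

### API

Orientations are given as a rotation vector (axis times angle).
In Python, from plant import * gives the robot as it stands. The module is installed in compiled form; this text tells all that it offers.
- The arm moves only by the tool arm_command, never from a script. Its argument "increments" is a list of rows, each a list of 6 numbers: the shift along the tool's x, y, z in units of 0.2 m (1.0 is 0.2 m), then the turn, a rotation vector about the tool's x, y, z in units of pi rad (1.0 is pi rad). A call has exactly 5 rows; each row is the pose to reach, as a shift and turn from the pose commanded when the call began, along the tool's axes at that moment, turning the shorter way round; what a row does not reach only later rows make up. A row lasts 1/8 s, in which the tool goes at most 62.5 mm and 10.7 degrees, less where a joint would pass 70% of its speed; a pose out of reach is approached as far as the arm can. A call with a number of a shift or a turn outside -1 to 1 is refused whole. A call with a gripper value outside its range is refused whole. "fingers" is the closure, from -1 (fully open) to 1 (shut), set as the call begins (left out, the last holds). The fingers move at their own pace and stop on an object; "force" is the grip in N (left out, the last holds). Time passes only in rows, so rows that repeat a pose let the fingers close, or fill a call up. It gives the time, the measured TCP pose, the force, the opening and the grip force at its end, in the units of the state.
- read_state(): the state, without advancing time (a new reading comes with each control period).
- read_camera(name): name is "scene" or "top" or "wrist"; returns a dict with "image" (480x640x3 uint8, red, green, blue), "fx", "fy", "cx", "cy" (pixels), "T" (4x4, takes a point from camera to world coordinates). Camera axes: x right, y down, z forward; pixel columns grow to the right and rows downward; lengths in m; the calibration is good to about 2 mm. A picture is of the moment at which its call begins. There is no depth.
- close_job(): hands the job in; it is judged then, once.
The state is a dict: "t": time; "q": joint angles; "dq": joint speeds; "joint_torque": joint torques, N m; "tool_pos": TCP position; "orientation": TCP orientation; "force": force on the tool from outside, world axes, zero at the start; "wrist_torque": the same for the moment, N m; "opening": finger opening in m; "gripper_force": force on a finger pad.
Only numpy, scipy, OpenCV 4.12 (cv2) and the standard library are available. Lean on these libraries where they do the work, as an engineer would, in place of code of your own. Each camera call takes 0.05 s, during which the arm holds its last target. There are 200 camera calls.

### The job

Pick up the aluminium housing plate and lower it onto the steel fixture so that the tall round pin goes into its large hole and the short diamond pin into its small hole, working it about until both engage and the plate lies fully home, flat on all four rest buttons; then let go. The pins have been re-adjusted, so feel for them. Leave the other things on the bench where they are.

Things in the scene. Friction and masses are not known exactly. Their poses are not given: they have to be found in the camera images.
- housing_plate: Aluminium plate 140 (x) x 84 (y) x 12 mm, about 0.5 kg, lying flat. In the middle of its top an upright housing block, 28 (x) x 50 (y) mm, 56 mm high: grip its flat sides facing +-x (28 mm apart, 12 to 68 mm above the underside). Origin: centre of the underside; z up, x from the large to the small hole, on y = 0. Two cap screws (5 mm high) stand at the corners of the large-hole end.
- large_hole (a point): Centre of the plate's large through-hole, 13.6 mm wide, at the underside; x = -45 mm from the plate's origin.
- small_hole (a point): Centre of the plate's small through-hole, 10.6 mm wide, at the underside; x = +45 mm from the plate's origin.
- fixture_base: Dark steel fixture base 180 (x) x 112 (y) x 16 mm, fixed to the bench. Origin: centre of its underside; z up, x from the round to the diamond pin. Four rest buttons, 14 mm wide, at x = +-50, y = +-33, tops at z = 28 mm: a plate fully home lies on all four, its underside at 28 mm. The pins stand on a locked adjustable strip between them that is not measured (see the two nominal places).
- round_nominal (a point): Fixed point of the base at x = -45, y = 0, z = 46 mm: NOMINAL centre of the round pin's top. The real pin was re-adjusted and stands up to 12 mm off in base x, up to 4 mm in base y: feel (or look) for it. Pin 12 mm wide, top at z = 46 mm, its last 3 mm taper to 10 mm. It enters 8 mm before the diamond pin and, with the plate home, stands 6 mm out of its top.
- diamond_nominal (a point): Fixed point of the base at x = +45, y = 0, z = 38 mm: NOMINAL centre of the diamond pin's top. The real one is 90 mm from the real round pin, and the line between them is turned up to 0.06 rad either way about the round pin from base x. Pin top at z = 38 mm, 9 mm wide across that line, 5 mm along it, the last 3 mm taper to 6.3 mm across.
- nut: round slotted collet nut, 36 mm across, 22 mm high; a bystander. Origin: centre of its underside.
- insert_box: flat plastic insert box, 64x42x18 mm; a bystander. Origin: centre of its underside.
- marker: marker pen, 124 mm long, 12 mm thick; a bystander. Origin: centre of its underside.
- flange: turned steel flange, 99 mm across, 54 mm high; a bystander. Origin: centre of its underside.
Mind the look-alikes: they are no part of the job. Leave any green look-alike of the housing_plate alone.

How it is judged:
At the end, for the whole second after the job is handed in: The plate lies level (within 0.025 rad) on the four buttons, underside at 25.5 to 29.5 mm, large hole over the round pin, small hole over the diamond pin (within 15 mm of nominal along the base, 8 and 16 mm across), at rest and released (z of housing_plate in the frame of fixture_base between 0.0255 and 0.0295 m and angle between housing_plate's own z axis and vertical below 0.025 rad and x of large_hole in the frame of fixture_base between -0.06 and -0.03 m and y of large_hole in the frame of fixture_base between -0.008 and 0.008 m and x of small_hole in the frame of fixture_base between 0.03 and 0.06 m and y of small_hole in the frame of fixture_base between -0.016 and 0.016 m and linear speed of housing_plate below 0.01 m/s and contact force between the fingers and housing_plate below 0.1 N); the robot touches nothing.
It fails at once if the collet nut is pushed more than 30 mm from its place (distance of nut from where it was at the start of the episode above 0.03 m).
It fails at once if the insert box is pushed more than 30 mm from its place (distance of insert_box from where it was at the start of the episode above 0.03 m).
It fails at once if the marker pen is pushed more than 30 mm from its place (distance of marker from where it was at the start of the episode above 0.03 m).
It fails at once if the flange is pushed more than 30 mm from its place (distance of flange from where it was at the start of the episode above 0.03 m).
It also fails if it takes over 72 s, if anything falls off the work surface, if the arm or the gripper's body presses on something with over 40 N, if the wrist force passes 120 N, or if a joint passes its speed limit or range.

## Working session

There is one attempt and no reset: what is moved stays moved. The work goes in short steps, Python scripts to look and compute and a tool call to move; the robot and the scene stay as the last step left them, time stands still between calls to the robot, and variables do not carry over. Pictures are saved under pics/ and viewed, at most 10 in all, crops included, and the job is handed in when it is done.

Besides the shell and the picture viewer there is one more tool, called after "Request:" by a JSON object that holds its "name" and its "arguments". arm_command: Moves the arm, as the interface text tells. Shifts and turns lie within -1 to 1; 1 stands for 0.2 m of shift or pi rad of turn. Its arguments: {"type":"object","properties":{"increments":{"type":"array","items":{"type":"array","items":{"type":"number","minimum":-1,"maximum":1}}},"fingers":{"type":"number"},"force":{"type":"number"}},"required":["increments"]}

```bash
mkdir -p pics
python3 - <<'E'
from plant import *
import cv2,numpy as np
s=read_state();print(s)
ims=[]
for n in("scene","top"):
    c=read_camera(n);cv2.imwrite(f"pics/{n}0.png",c["image"][:,:,::-1]);print(n,c["fx"],c["cx"],c["cy"],np.round(c["T"],3).tolist())
E
```

```text
{'t': 0.0, 'q': array([ 1.05459833e+00,  1.31170203e-01,  1.48927575e+00, -2.00981413e-05,
        1.52301514e+00, -8.54411251e-02]), 'dq': array([-0.00091556,  0.00020173,  0.00063616,  0.00025521, -0.00139547,
        0.00051557]), 'joint_torque': array([-1.81417519e-03, -5.59813786e+01, -4.91774404e+01,  7.65848416e-02,
        3.53486929e-02, -1.81311766e-04]), 'tool_pos': array([0.25042618, 0.54498541, 0.40368368]), 'orientation': array([-6.71296188e-01, -3.06848499e+00,  2.81201169e-03]), 'force': array([0.09549363, 0.33280253, 0.67711119]), 'wrist_torque': array([-0.03012233, -0.01640025, -0.00702732]), 'gripper_force': 0.0, 'opening': 0.09306788870756193}
scene 520.431594704779 317.1341136925251 242.6386951011009 [[0.824, -0.427, 0.373, 0.097], [-0.567, -0.62, 0.542, -0.585], [-0.001, -0.658, -0.753, 0.947], [0.0, 0.0, 0.0, 1.0]]
top 572.0856877963566 330.0604067380234 229.713396667175 [[0.012, -0.996, 0.089, 0.404], [-1.0, -0.012, -0.003, 0.039], [0.004, -0.089, -0.996, 1.684], [0.0, 0.0, 0.0, 1.0]]
```

View pics/top0.png

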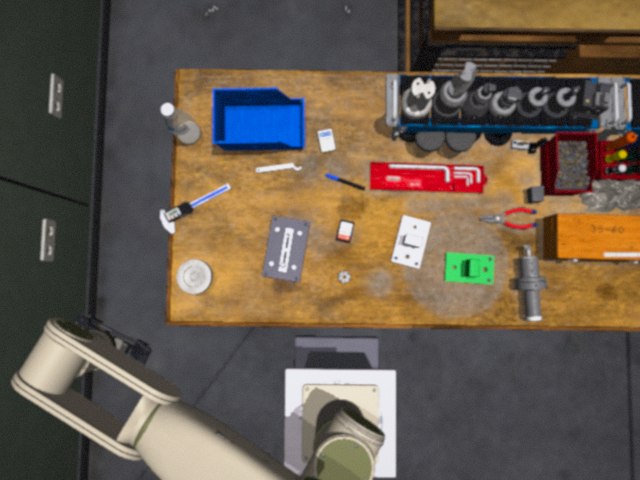

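View pics/scene0.png

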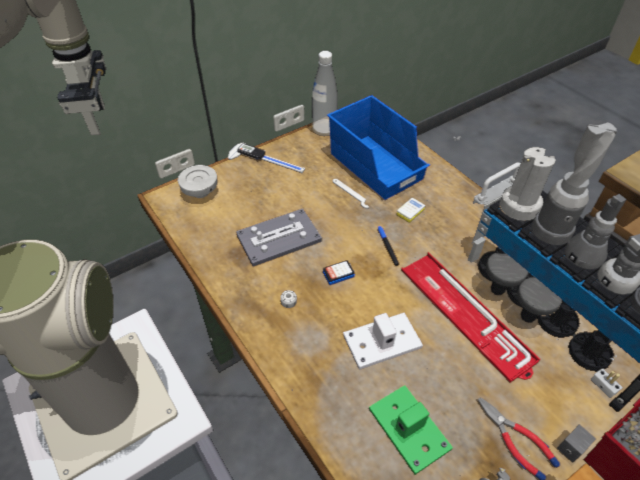

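The top view shows the aluminium plate (white-grey, block in the middle) at (411,241), its green look-alike at (470,268), which is to be left alone, and the dark fixture with strip and pins at (286,248). In the scene view they are at (384,338), (411,427) and (279,236). The white-grey one fits the description, and I'll confirm it in one enlarged crop.

Run:
```python
import cv2,numpy as np
t=cv2.imread("pics/top0.png");s=cv2.imread("pics/scene0.png")
f=lambda im,x,y,w,h:cv2.resize(im[y:y+h,x:x+w],(400,300),interpolation=cv2.INTER_CUBIC)
cv2.imwrite("pics/crop1.png",np.vstack([np.hstack([f(t,236,211,100,75),f(t,361,204,100,75)]),np.hstack([f(s,229,198,100,75),f(s,334,298,100,75)])]))
```

```text
(no output)
```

View pics/crop1.png

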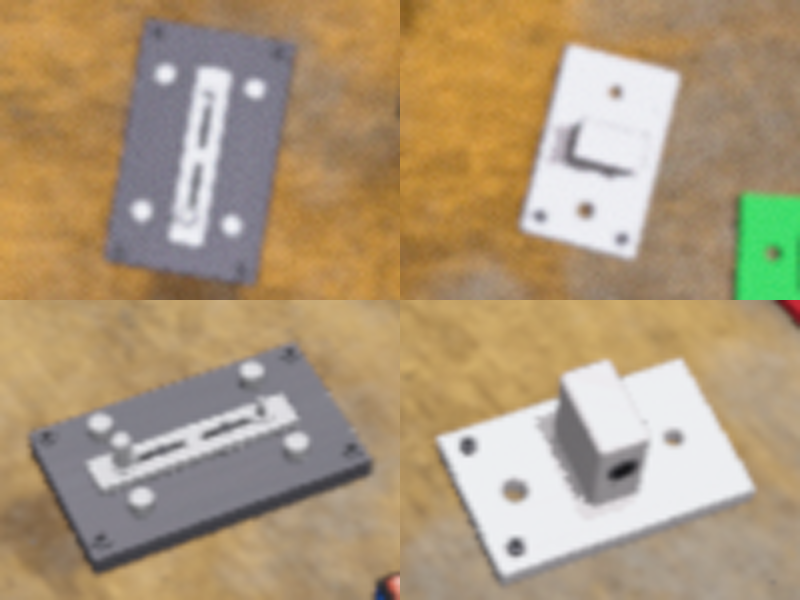

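The crop confirms it. The white-grey plate has its block in the middle, its large hole at crop (585,210) and the screws at the robot-side end. The fixture's round pin also stands at the robot-side end (lower-left panel, (120,445)). Next I measure both.

```bash
cat > h.py <<'E'
from plant import *
import cv2,numpy as np
from scipy.spatial.transform import Rotation as R
def ray(c,uv,z):
    uv=np.atleast_2d(uv).astype(float)
    d=np.c_[(uv[:,0]-c["cx"])/c["fx"],(uv[:,1]-c["cy"])/c["fy"],np.ones(len(uv))]@c["T"][:3,:3].T
    o=c["T"][:3,3]; return o+d*((z-o[2])/d[:,2])[:,None]
def proj(c,P):
    P=(np.atleast_2d(P)-c["T"][:3,3])@c["T"][:3,:3]
    return np.c_[P[:,0]/P[:,2]*c["fx"]+c["cx"],P[:,1]/P[:,2]*c["fy"]+c["cy"]]
def big(m,near=None):
    cs=cv2.findContours(m,cv2.RETR_EXTERNAL,cv2.CHAIN_APPROX_NONE)[0]
    return max(cs,key=cv2.contourArea)
def rect(c,m,z):
    P=ray(c,big(m)[:,0,:],z)
    r=cv2.minAreaRect((P[:,:2]*1000).astype(np.float32)); return r
def move(target,rv=None):
    """units row to reach world target with yaw"""
    s=read_state();T=R.from_rotvec(s["orientation"])
    print("shift",np.round(T.inv().apply(np.array(target)-s["tool_pos"])/0.2,4), "tool x,y world",np.round(T.as_matrix()[:,:2].T,3).tolist())
E
python3 - <<'E'
from h import *
c=read_camera("top");im=c["image"].astype(int);hsv=cv2.cvtColor(c["image"],cv2.COLOR_RGB2HSV)
def roi(m,x,y,w,h):
    o=np.zeros(m.shape,np.uint8);o[y:y+h,x:x+w]=m[y:y+h,x:x+w];return o
sat,val=hsv[...,1],hsv[...,2]
m=roi(((sat<60)*255).astype(np.uint8),380,204,62,75); m=cv2.morphologyEx(m,cv2.MORPH_OPEN,np.ones((3,3)))
print("plate",rect(c,m,0.012))
m=roi(((sat<75)*255).astype(np.uint8),250,205,75,85); m=cv2.morphologyEx(m,cv2.MORPH_CLOSE,np.ones((3,3)))
print("fix",rect(c,m,0.016))
print("holes px->",ray(c,[[361+185/4+0,204+210/4],[361+215/4,204+91/4]],0.012))
w=read_camera("wrist");s=read_state();Rt=R.from_rotvec(s["orientation"]).as_matrix()
print("cam in tool",np.round(Rt.T@w["T"][:3,:3],3),np.round(Rt.T@(w["T"][:3,3]-s["tool_pos"]),4),w["fx"])
for n,p in dict(nut=(344,277),box=(344,231),pen=(344,181),fl=(194,277)).items(): print(n,ray(c,p,0.015)[0])
move([0.48,0.15,0.4]); print(Rt)
E
```

```text
plate ((521.350341796875, -203.6644287109375), (91.97234344482422, 146.63067626953125), 75.62368774414062)
fix ((498.23712158203125, 162.84732055664062), (115.90251922607422, 184.3386993408203), 80.62776947021484)
holes px-> [[ 0.47783366 -0.19235337  0.012     ]
 [ 0.56545459 -0.21441087  0.012     ]]
cam in tool [[-0.002 -0.956 -0.292]
 [ 1.    -0.002 -0.001]
 [ 0.001 -0.292  0.956]] [0.0813 0.0001 0.0212] 366.2122265060275
nut [ 0.4159147  -0.00795693  0.015     ]
box [ 0.55015009 -0.00666818  0.015     ]
pen [ 0.69826447 -0.00524619  0.015     ]
fl [0.41077526 0.4277179  0.015     ]
shift [-1.8677 -1.3156  0.0217] tool x,y world [[-0.909, 0.418, 0.0], [0.418, 0.909, -0.001]]
[[-9.08620621e-01  4.17622138e-01 -5.63582060e-04]
 [ 4.17622507e-01  9.08620090e-01 -9.86794530e-04]
 [ 9.99747401e-05 -1.13198641e-03 -9.99999354e-01]]
```

Request:
{"name": "arm_command", "arguments": {"increments": [[-0.19, -0.13, 0, 0, 0, 0.044], [-0.38, -0.26, 0, 0, 0, 0.088], [-0.57, -0.39, 0, 0, 0, 0.132], [-0.76, -0.52, 0, 0, 0, 0.176], [-0.95, -0.65, 0, 0, 0, 0.22]], "fingers": -1}}

```text
t: 0.82
tool_pos: [0.3694, 0.3463, 0.4046]
orientation: [1.677, 2.656, -0.0]
force: [1.3, -0.1, -0.5]
opening: 0.093
gripper_force: 0.0
```

Request:
{"name": "arm_command", "arguments": {"increments": [[-0.25, 0.05, 0.03, 0, 0, 0.05], [-0.5, 0.1, 0.06, 0, 0, 0.1], [-0.75, 0.15, 0.1, 0, 0, 0.15], [-1.0, 0.19, 0.12, 0, 0, 0.195], [-1.0, 0.19, 0.12, 0, 0, 0.195]]}}

```text
t: 1.45
tool_pos: [0.4912, 0.1813, 0.38]
orientation: [2.401, 2.025, -0.002]
force: [-0.4, 0.6, -0.4]
opening: 0.0927
gripper_force: 0.0
```

Run:
```python
from h import *
w=read_camera("wrist");s=read_state();print(s["tool_pos"],s["orientation"],s["t"],s["force"])
cv2.imwrite("pics/w1.png",w["image"][:,:,::-1]);np.savez("w1.npz",**w)
```

```text
[0.49042166 0.18274212 0.38026221] [-2.39777648e+00 -2.02896765e+00  1.29639979e-03] 1.5 [ 0.47403456 -0.5272636   0.41684516]
```

View pics/w1.png

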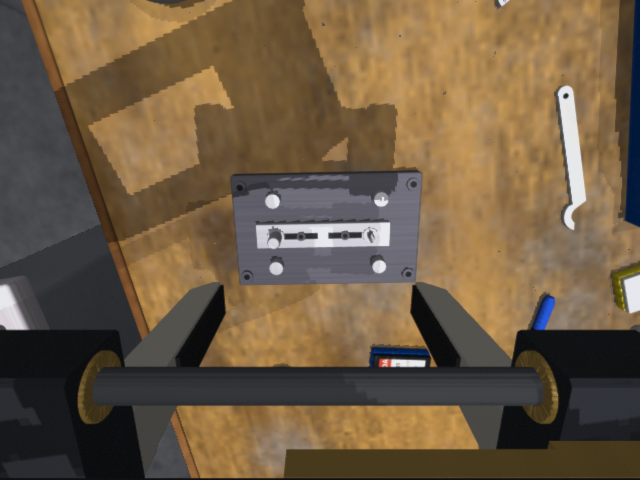

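The wrist view shows the fixture at (328,228), with the round pin near (273,240), the diamond pin near (371,235) and four white buttons. I'll enlarge it to pick the pin tops.

Run:
```python
import cv2
i=cv2.imread("pics/w1.png")[165:290,230:425]
cv2.imwrite("pics/w1c.png",cv2.resize(i,None,fx=4,fy=4,interpolation=cv2.INTER_CUBIC))
```

```text
(no output)
```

View pics/w1c.png

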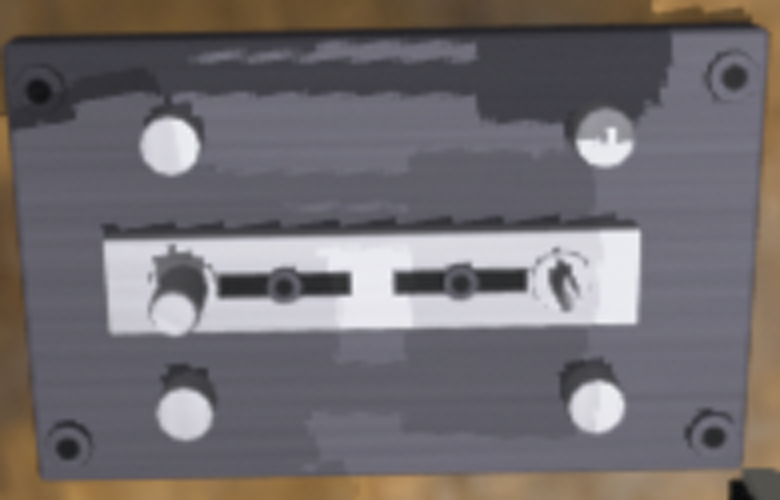

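Run:
```python
from h import *
w=dict(np.load("w1.npz"))
f=lambda a:np.array(a)/4-0.375+[230,165]
B=ray(w,f([[171,146],[605,140],[597,407],[185,414]]),0.028)
print(B, "sides",[np.linalg.norm(B[i]-B[i-1]) for i in range(4)])
o=B.mean(0);x=B[1]+B[2]-B[0]-B[3];yaw=np.arctan2(x[1],x[0]);print("centre",o,"yaw deg",np.degrees(yaw))
r=ray(w,f([[175,312]]),.046)[0];
Rz=np.array([[np.cos(yaw),np.sin(yaw)],[-np.sin(yaw),np.cos(yaw)]])
print("round",r,Rz@(r-o)[:2])
for p,z in(((568,298),.038),((559,279),.020),((175,277),.020)):
    d=ray(w,f([p]),z)[0];print("dia",d,Rz@(d-o)[:2],np.linalg.norm((d-r)[:2]))
print(w["T"][:3,3])
```

```text
[[0.45321421 0.20498569 0.028     ]
 [0.55125238 0.18943297 0.028     ]
 [0.54147097 0.12486053 0.028     ]
 [0.44300694 0.14005434 0.028     ]] sides [np.float64(0.06572874811925127), np.float64(0.09926414408214516), np.float64(0.06530907615287254), np.float64(0.09962939035826285)]
centre [0.49723612 0.16483338 0.028     ] yaw deg -8.892914828950367
round [0.4491518  0.17102443 0.046     ] [-0.04846337 -0.00131665]
dia [0.53708971 0.15666013 0.038     ] [ 0.04063799 -0.0019141 ] 0.08910336296871904
dia [0.53736441 0.15589484 0.02      ] [ 0.0410277  -0.00262773] 0.0895006681731921
dia [0.44632228 0.17215473 0.02      ] [-0.0514336  -0.00063735] 0.0030469189463163114
[0.50502898 0.26155641 0.35883783]
```

Request:
{"name": "arm_command", "arguments": {"increments": [[-0.2, 0.05, 0, 0, 0, 0], [-0.4, 0.1, 0, 0, 0, 0], [-0.6, 0.15, 0, 0, 0, 0], [-0.8, 0.2, 0, 0, 0, 0], [-1.0, 0.25, 0, 0, 0, 0]]}}

```text
t: 2.12
tool_pos: [0.5064, -0.0213, 0.381]
orientation: [-2.392, -2.036, -0.001]
force: [1.0, 1.1, 0.7]
opening: 0.0927
gripper_force: 0.0
```

Request:
{"name": "arm_command", "arguments": {"increments": [[-0.2, 0.05, 0, 0, 0, 0.01], [-0.4, 0.1, 0, 0, 0, 0.02], [-0.6, 0.15, 0, 0, 0, 0.027], [-0.8, 0.2, 0, 0, 0, 0.027], [-0.8, 0.2, 0, 0, 0, 0.027]]}}

```text
t: 2.75
tool_pos: [0.5201, -0.1868, 0.3807]
orientation: [2.48, 1.928, -0.0]
force: [0.2, 0.5, -0.6]
opening: 0.0932
gripper_force: 0.0
```

Run:
```python
from h import *
w=read_camera("wrist");s=read_state();print(s["tool_pos"],s["orientation"],s["t"],s["force"])
cv2.imwrite("pics/w2.png",w["image"][:,:,::-1]);np.savez("w2.npz",**w)
```

```text
[ 0.52013532 -0.18554299  0.38061643] [-2.47887206e+00 -1.92883139e+00 -2.84855148e-04] 2.8 [ 0.61433703  1.48033312 -0.51729149]
```

View pics/w2.png

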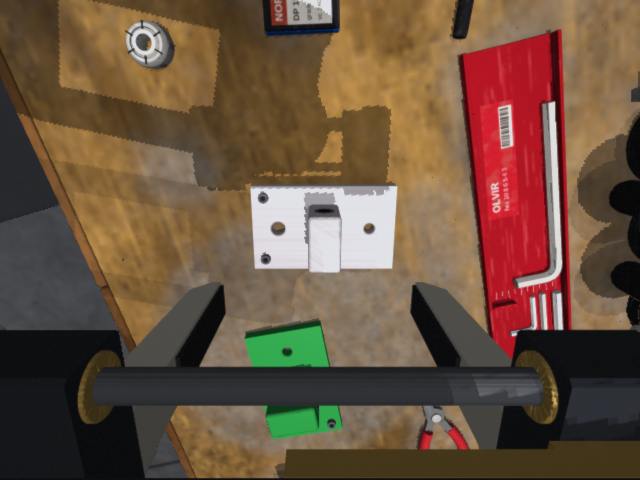

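The wrist view shows the plate from (251,186) to (396,268), its large hole at (278,228), small hole at (370,228) and block top at (325,245). Green look-alike is below, at (293,380).

Run:
```python
from h import *
w=dict(np.load("w2.npz"));im=w["image"]
g=cv2.cvtColor(im,cv2.COLOR_RGB2GRAY)
H=[]
for x,y in((278,228),(370,228)):
    sub=(g[y-11:y+12,x-11:x+12]<150).astype(np.uint8)
    n,l,st,ce=cv2.connectedComponentsWithStats(sub);k=1+np.argmax(st[1:,4]);c=ce[k]+[x-11,y-11];H.append(c);print(c,st[k])
P=ray(w,H,0.012);v=P[1]-P[0];print(P,np.linalg.norm(v),np.degrees(np.arctan2(v[1],v[0])),P.mean(0))
# plate outline
m=((cv2.cvtColor(im,cv2.COLOR_RGB2HSV)[...,1]<40)*255).astype(np.uint8);o=np.zeros_like(m);o[175:285,235:410]=m[175:285,235:410]
o=cv2.morphologyEx(o,cv2.MORPH_OPEN,np.ones((5,5)));print(rect(w,o,0.012))
# block top edges
print("block top pts",ray(w,[[309,219],[341,219],[341,271],[309,271]],0.068))
s=read_state();print(R.from_rotvec(s["orientation"]).as_matrix())
```

```text
[277.64705882 228.24836601] [  4   5  14  14 153]
[368.77173913 228.23913043] [ 5  6 11 11 92]
[[ 0.47903379 -0.18970341  0.012     ]
 [ 0.56582723 -0.21194217  0.012     ]] 0.08959722842529444 -14.371507393374271 [ 0.52243051 -0.20082279  0.012     ]
((521.7377319335938, -203.12640380859375), (89.85326385498047, 140.0680694580078), 75.62571716308594)
block top pts [[ 0.5159552  -0.17535581  0.068     ]
 [ 0.54133012 -0.18186004  0.068     ]
 [ 0.53081439 -0.22634715  0.068     ]
 [ 0.50431097 -0.21955161  0.068     ]]
[[ 2.45754539e-01  9.69332050e-01 -2.87635152e-04]
 [ 9.69331923e-01 -2.45754309e-01  6.65024934e-04]
 [ 5.73942404e-04 -4.42246831e-04 -9.99999738e-01]]
```

Request:
{"name": "arm_command", "arguments": {"increments": [[-0.04, 0.015, 0.15, 0, 0, 0], [-0.072, 0.031, 0.35, 0, 0, 0.001], [-0.072, 0.031, 0.55, 0, 0, 0.001], [-0.072, 0.031, 0.72, 0, 0, 0.001], [-0.072, 0.031, 0.86, 0, 0, 0.001]]}}

```text
t: 3.42
tool_pos: [0.5224, -0.1989, 0.2073]
orientation: [-2.479, -1.928, 0.0]
force: [-0.4, 0.0, 0.2]
opening: 0.0933
gripper_force: 0.0
```

Request:
{"name": "arm_command", "arguments": {"increments": [[0, 0, 0, 0, 0, 0], [0, 0, 0, 0, 0, 0], [0, 0, 0, 0, 0, 0], [0, 0, 0, 0, 0, 0], [0, 0, 0, 0, 0, 0]], "fingers": 1, "force": 40}}

```text
t: 4.05
tool_pos: [0.5227, -0.2015, 0.2094]
orientation: [2.482, 1.924, 0.001]
force: [0.1, -0.3, -1.2]
opening: 0.0473
gripper_force: 0.0
```

```bash
python3 -c "
from h import *
s=read_state();print(s)
move([s['tool_pos'][0],s['tool_pos'][1],.4])"
```

```text
{'t': 4.05, 'q': array([-4.59423998e-01,  2.06095155e-01,  1.77786735e+00, -1.49742982e-05,
        1.15659289e+00, -2.07547393e-01]), 'dq': array([-4.84817404e-04,  4.68435722e-03,  3.10236036e-03, -2.19621116e-05,
       -3.29852291e-03,  3.01162636e-04]), 'joint_torque': array([ 8.01685173e-02, -5.39605916e+01, -4.32738984e+01,  7.37514230e-02,
        2.40055629e-02,  1.01563695e-03]), 'tool_pos': array([ 0.52269137, -0.20147164,  0.20941915]), 'orientation': array([2.48212577e+00, 1.92425462e+00, 6.91918017e-04]), 'force': array([ 0.11263585, -0.28121824, -1.23973917]), 'wrist_torque': array([-0.07879569,  0.08516959,  0.04229208]), 'gripper_force': 0.0, 'opening': 0.04733138376696328}
shift [-2.000e-04  1.000e-03 -9.529e-01] tool x,y world [[0.249, 0.968, -0.0], [0.968, -0.249, 0.001]]
```

Request:
{"name": "arm_command", "arguments": {"increments": [[0, 0, 0, 0, 0, 0], [0, 0, 0, 0, 0, 0], [0, 0, 0, 0, 0, 0], [0, 0, 0, 0, 0, 0], [0, 0, 0, 0, 0, 0]]}}

```text
t: 4.68
tool_pos: [0.5224, -0.2014, 0.2087]
orientation: [-2.483, -1.925, 0.0]
force: [-1.6, -0.6, 1.0]
opening: 0.0277
gripper_force: 40.0
```

```bash
python3 -c "
from h import *
for i in range(4):
  read_camera('top');s=read_state();print(s['opening'],s['gripper_force'],s['tool_pos'],s['force'])"
```

```text
0.027775815951676452 39.995484352111816 [ 0.52247267 -0.20134059  0.20876326] [-1.99891883  0.6075457   0.46486372]
0.027898844574021982 39.99546468257904 [ 0.52244835 -0.20135475  0.20875599] [-1.44934005 -0.59306327  0.75399888]
0.027517939255696407 39.995495080947876 [ 0.52244367 -0.20136394  0.20874432] [-1.24585755 -1.41572996  1.15382178]
0.02755733065127497 39.99543607234955 [ 0.52243887 -0.20134585  0.20871909] [-1.5732483  -0.52594779  0.76067441]
```

Request:
{"name": "arm_command", "arguments": {"increments": [[0, 0, -0.1, 0, 0, 0], [0, 0, -0.25, 0, 0, 0], [0.05, 0, -0.4, 0, 0, 0], [0.15, -0.05, -0.5, 0, 0, 0], [0.3, -0.1, -0.55, 0, 0, 0]]}}

```text
t: 5.5
tool_pos: [0.5181, -0.1381, 0.3212]
orientation: [2.482, 1.922, 0.002]
force: [0.1, 0.7, -5.8]
opening: 0.0277
gripper_force: 40.0
```

Request:
{"name": "arm_command", "arguments": {"increments": [[0.18, -0.06, 0, 0, 0, 0], [0.36, -0.12, 0, 0, 0, 0], [0.54, -0.18, 0, 0, 0, 0], [0.72, -0.24, 0, 0, 0, 0], [0.9, -0.3, 0, 0, 0, 0]]}}

```text
t: 6.12
tool_pos: [0.5043, 0.0523, 0.3195]
orientation: [-2.483, -1.925, -0.0]
force: [0.4, -0.3, -4.5]
opening: 0.0279
gripper_force: 40.0
```

Request:
{"name": "arm_command", "arguments": {"increments": [[0.15, -0.05, 0, 0, 0, -0.006], [0.28, -0.1, 0, 0, 0, -0.012], [0.4, -0.15, 0, 0, 0, -0.018], [0.49, -0.18, 0, 0, 0, -0.028], [0.53, -0.195, 0, 0, 0, -0.028]]}}

```text
t: 6.75
tool_pos: [0.4933, 0.1643, 0.3191]
orientation: [2.394, 2.034, 0.0]
force: [1.0, -0.5, -4.9]
opening: 0.0276
gripper_force: 40.0
```

Run:
```python
from h import *
w=read_camera("wrist");s=read_state();print(s["tool_pos"],s["orientation"],s["t"],s["force"],s["wrist_torque"],s["opening"])
cv2.imwrite("pics/w3.png",w["image"][:,:,::-1]);np.savez("w3.npz",**w)
M=R.from_rotvec(s["orientation"]).as_matrix();print(np.degrees(np.arctan2(M[1,1],M[0,1])))
move([.493,.164,.27])
```

```text
[0.49322321 0.16461964 0.31898455] [-2.39469768e+00 -2.03291154e+00 -4.66435261e-04] 6.8 [-0.79513784  0.39934808 -5.66681605] [ 0.00418316  0.15505866 -0.0235864 ] 0.027997830018759592
-9.342679544465165
shift [-0.0034 -0.0006  0.2449] tool x,y world [[0.162, 0.987, 0.0], [0.987, -0.162, -0.0]]
```

View pics/w3.png

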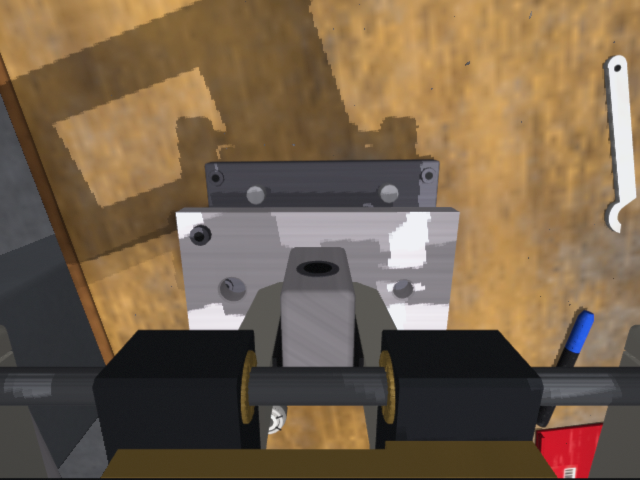

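The plate hangs level in the gripper, with its large hole at (233,288), small hole at (403,288) and the fixture behind it at (322,185). I'll measure the held holes against the tool.

Run:
```python
from h import *
w=dict(np.load("w3.npz"));g=cv2.cvtColor(w["image"],cv2.COLOR_RGB2GRAY)
s=read_state();M=R.from_rotvec(s["orientation"])
H=[]
for (x,y),th in(((233,288),0),((403,288),0)):
    sub=cv2.GaussianBlur(g[y-22:y+22,x-24:x+24],(3,3),0)
    t,b=cv2.threshold(sub,0,255,cv2.THRESH_BINARY_INV|cv2.THRESH_OTSU)
    n,l,st,ce=cv2.connectedComponentsWithStats(b);k=1+np.argmin([abs(ce[i]-22).sum() for i in range(1,n)])
    bx=st[k];c=np.array([x-24+bx[0]+(bx[2]-1)/2,y-22+bx[1]+(bx[3]-1)/2]);print(t,bx,c);H.append(c)
P=ray(w,H,s["tool_pos"][2]-.2087+.012);print(P,np.linalg.norm(P[1]-P[0]),P.mean(0))
print("in tool mm",M.inv().apply(P-s["tool_pos"])*1000)
```

```text
113.0 [  9  11  28  25 538] [231.5 289. ]
165.0 [   0    0   48   39 1319] [402.5 285. ]
[[0.44906755 0.17244333 0.12228455]
 [0.53753949 0.16007283 0.12228455]] 0.08933260595514493 [0.49330352 0.16625808 0.12228455]
in tool mm [[  0.46064428 -44.82298709 196.70411792]
 [  2.61667031  44.48359718 196.69738022]]
```

Request:
{"name": "arm_command", "arguments": {"increments": [[-0.006, 0, 0.06, 0, 0, 0], [-0.006, 0, 0.12, 0, 0, 0], [-0.006, 0, 0.2, 0, 0, 0], [-0.006, 0, 0.26, 0, 0, 0], [-0.006, 0, 0.29, 0, 0, 0]]}}

```text
t: 7.42
tool_pos: [0.4928, 0.162, 0.2592]
orientation: [-2.395, -2.031, 0.003]
force: [-0.6, 0.0, -5.2]
opening: 0.0278
gripper_force: 40.0
```

Request:
{"name": "arm_command", "arguments": {"increments": [[0, 0, 0.005, 0, 0, 0], [0, 0, 0.015, 0, 0, 0], [0, 0, 0.025, 0, 0, 0], [0, 0, 0.035, 0, 0, 0], [0, 0, 0.04, 0, 0, 0]]}}

```text
t: 8.05
tool_pos: [0.4932, 0.1623, 0.2527]
orientation: [2.396, 2.032, 0.0]
force: [0.6, -0.2, -5.4]
opening: 0.028
gripper_force: 40.0
```

```bash
cat > st.py <<'E'
from h import *
s=read_state();M=R.from_rotvec(s["orientation"])
print("t",round(s["t"],2),"pos",np.round(s["tool_pos"],4),"z under mm",round((s["tool_pos"][2]-.2087)*1000,2),"F",np.round(s["force"],1),"Ftool",np.round(M.inv().apply(s["force"]),1),"Ttool",np.round(M.inv().apply(s["wrist_torque"]),2),"tilt",np.round(M.as_matrix()[:2,2],4))
E
python3 st.py
```

```text
t 8.05 pos [0.4932 0.1623 0.2527] z under mm 44.01 F [ 0.6 -0.2 -5.4] Ftool [-0.1  0.6  5.4] Ttool [ 0.07 -0.07 -0.05] tilt [ 0. -0.]
```

Request:
{"name": "arm_command", "arguments": {"increments": [[0, 0, 0.004, 0, 0, 0], [0, 0, 0.008, 0, 0, 0], [0, 0, 0.012, 0, 0, 0], [0, 0, 0.016, 0, 0, 0], [0, 0, 0.02, 0, 0, 0]]}}

```text
t: 8.68
tool_pos: [0.4932, 0.1622, 0.2487]
orientation: [2.396, 2.032, 0.0]
force: [0.0, -0.1, -5.7]
opening: 0.0278
gripper_force: 40.0
```

```bash
python3 st.py
```

```text
t 8.68 pos [0.4932 0.1622 0.2487] z under mm 40.01 F [ 0.  -0.1 -5.7] Ftool [-0.1  0.1  5.7] Ttool [ 0.1  -0.1   0.01] tilt [ 0. -0.]
```

Request:
{"name": "arm_command", "arguments": {"increments": [[0, 0, 0.004, 0, 0, 0], [0, 0, 0.008, 0, 0, 0], [0, 0, 0.012, 0, 0, 0], [0, 0, 0.016, 0, 0, 0], [0, 0, 0.02, 0, 0, 0]]}}

```text
t: 9.3
tool_pos: [0.4932, 0.1622, 0.2447]
orientation: [2.396, 2.032, 0.0]
force: [-0.0, 1.5, -5.2]
opening: 0.0279
gripper_force: 40.0
```

```bash
python3 st.py
```

```text
t 9.3 pos [0.4932 0.1622 0.2447] z under mm 36.01 F [-0.   1.5 -5.2] Ftool [ 1.5 -0.3  5.2] Ttool [0.05 0.01 0.02] tilt [0.0001 0.    ]
```

Request:
{"name": "arm_command", "arguments": {"increments": [[0, 0, 0.004, 0, 0, 0], [0, 0, 0.008, 0, 0, 0], [0, 0, 0.012, 0, 0, 0], [0, 0, 0.016, 0, 0, 0], [0, 0, 0.018, 0, 0, 0]]}}

```text
t: 9.93
tool_pos: [0.4933, 0.1625, 0.2413]
orientation: [-2.395, -2.032, -0.001]
force: [0.4, 2.8, -3.3]
opening: 0.0275
gripper_force: 40.0
```

```bash
python3 st.py
```

```text
t 9.93 pos [0.4933 0.1625 0.2413] z under mm 32.58 F [ 0.4  2.8 -3.3] Ftool [ 2.9 -0.1  3.3] Ttool [-0.02  0.6  -0.15] tilt [0.0005 0.0005]
```

Request:
{"name": "arm_command", "arguments": {"increments": [[0.002, 0, 0.004, 0, 0, 0], [0.002, 0, 0.008, 0, 0, 0], [0.002, 0, 0.012, 0, 0, 0], [0.002, 0, 0.016, 0, 0, 0], [0.002, 0, 0.018, 0, 0, 0]]}}

```text
t: 10.55
tool_pos: [0.4933, 0.1627, 0.2376]
orientation: [-2.396, -2.032, -0.0]
force: [0.7, 3.4, -2.9]
opening: 0.0276
gripper_force: 40.0
```

```bash
python3 st.py
```

```text
t 10.55 pos [0.4933 0.1627 0.2376] z under mm 28.86 F [ 0.7  3.4 -2.9] Ftool [3.5 0.1 2.9] Ttool [-0.04  0.74 -0.19] tilt [0.0002 0.0002]
```

Nearly home. I'll press gently the last bit.

Request:
{"name": "arm_command", "arguments": {"increments": [[0.002, 0, 0.002, 0, 0, 0], [0.002, 0, 0.004, 0, 0, 0], [0.002, 0, 0.006, 0, 0, 0], [0.002, 0, 0.008, 0, 0, 0], [0.002, 0, 0.008, 0, 0, 0]]}}

```text
t: 11.18
tool_pos: [0.4933, 0.163, 0.2367]
orientation: [2.396, 2.032, -0.001]
force: [-4.9, 1.5, 6.6]
opening: 0.0278
gripper_force: 40.0
```

```bash
python3 st.py
```

```text
t 11.18 pos [0.4933 0.163  0.2367] z under mm 27.98 F [-4.9  1.5  6.6] Ftool [ 0.7 -5.1 -6.6] Ttool [ 0.88  0.01 -0.16] tilt [-0.0003 -0.0002]
```

It is home: underside at 28.0 mm with upward contact force. Release and retreat.

Request:
{"name": "arm_command", "arguments": {"increments": [[0, 0, 0, 0, 0, 0], [0, 0, 0, 0, 0, 0], [0, 0, 0, 0, 0, 0], [0, 0, 0, 0, 0, 0], [0, 0, 0, 0, 0, 0]], "fingers": -1}}

```text
t: 11.8
tool_pos: [0.4934, 0.163, 0.2359]
orientation: [2.396, 2.032, -0.0]
force: [0.2, -0.6, 0.1]
opening: 0.0734
gripper_force: 0.0
```

Request:
{"name": "arm_command", "arguments": {"increments": [[0, 0, 0, 0, 0, 0], [0, 0, 0, 0, 0, 0], [0, 0, 0, 0, 0, 0], [0, 0, 0, 0, 0, 0], [0, 0, 0, 0, 0, 0]]}}

```text
t: 12.42
tool_pos: [0.4933, 0.163, 0.2359]
orientation: [2.396, 2.032, -0.0]
force: [0.8, 0.7, 0.5]
opening: 0.0934
gripper_force: 0.0
```

Request:
{"name": "arm_command", "arguments": {"increments": [[0, 0, -0.1, 0, 0, 0], [0, 0, -0.25, 0, 0, 0], [0, 0, -0.45, 0, 0, 0], [0, 0, -0.65, 0, 0, 0], [0, 0, -0.8, 0, 0, 0]]}}

```text
t: 13.05
tool_pos: [0.4935, 0.1631, 0.3981]
orientation: [2.395, 2.032, 0.003]
force: [0.5, -0.2, 0.4]
opening: 0.0929
gripper_force: 0.0
```

```bash
python3 st.py
python3 - <<'E'
from h import *
w=read_camera("wrist");c=read_camera("scene")
a=cv2.resize(w["image"][130:330,180:460],(420,300));b=cv2.resize(c["image"][190:280,220:340],(380,300),interpolation=cv2.INTER_CUBIC)
cv2.imwrite("pics/end.png",np.hstack([a,b])[:,:,::-1])
E
```

```text
t 13.05 pos [0.4935 0.1631 0.3981] z under mm 189.37 F [ 0.5 -0.2  0.4] Ftool [-0.1  0.6 -0.4] Ttool [ 0.07 -0.07  0.02] tilt [0.0018 0.0004]
```

View pics/end.png

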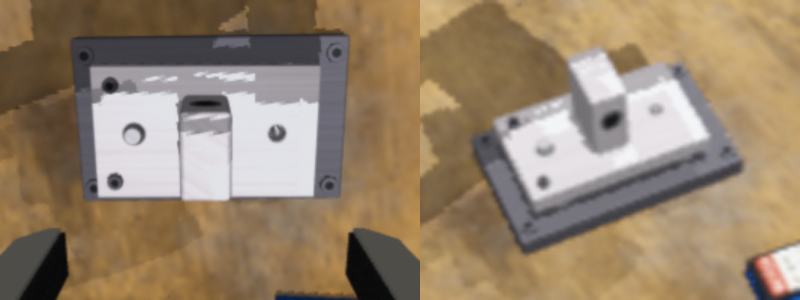

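The picture shows the round pin standing out of the large hole at (133,133) and the diamond pin in the small hole at (277,133). The plate lies flat on the fixture and the gripper is clear.

```bash
python3 -c "
from plant import *
print(close_job())"
```

```text
the job is handed in; nothing more can be done
None
```

I put the housing plate on the fixture with both pins through their holes and its underside at about 28 mm, let go, and handed the job in at about 13 s; no verdict came back.

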